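# Test the stop button of the key-cutting machine

### The job

Do the morning check of the key-cutting machine's stop button: push the mushroom head in with the fingertips, take the hand off and see that it stays in by itself, then push it round clockwise by its lobes until the latch lets go and the head springs back out. Leave the head fully out and turned back to rest; do not press the start button, and do not pick up or shift the padlock, the oil bottle or the brush.

Things in the scene. Friction and masses are not known exactly. Their poses are not given: they have to be found in the camera images.
- machine: key-cutting machine, fixed on the counter, turned up to 20 degrees either way. Grey base 300 mm deep (own x, -x is the robot's side), 420 mm wide (own y), 75 mm high; origin under its centre, on the counter, z up. At own y below 0 its top is a level control deck, 75 mm above the counter; at own y above 0 stand motor, cutter and carriage, up to 220 mm high
- stop_unit: the stop control on the control deck: a legend disc 86 mm across and 3 mm thick, a collar 34 mm across and 13 mm high, the mushroom head above them. Origin on the deck surface, on the head's upright axis, at own x -60 mm, y -120 mm of the machine; fixed to it
- stop_top (a point): centre of the domed top of the mushroom head, 47 mm above the deck when out; moves and turns with the head, z up. The head is a hub 40 mm across with three finger lobes on its rim 120 degrees apart, the first along this point's +x
- stop_lobe (a point): centre of the first lobe, half-way up; turns with the head. Each lobe is 20 mm wide along the rim and 21 mm high, with round ends (radius 6 mm, centred 26 mm from the head's axis); it reaches out to 32 mm from the axis and from 4 to 25 mm below the head's top. In the gaps between lobes, 28 mm wide, the hub's bare side is 20 mm from the axis: an upright closed fingertip fits in
- stop_plunger (a joint): how far the head is in, in m: 0 fully out, about 0.0055 latched, 0.008 pressed to its stop. A spring resists with 8 N at first and 16 N at the stop; pressed past about 0.0065 it latches, and stays at about 0.0055 when let go. It cannot be pulled out
- stop_head (a joint): how far the head is turned clockwise seen from above, in rad: 0 at rest, stop at 0.85. A spring of about 0.1 N m turns it back to 0 when let go. Latched, it must be turned past about 0.45 to spring out; let go sooner, it turns back and stays latched. A fingertip pressed on a lobe may rub and hold the head down: draw it away upward
- start_button_top (a point): centre of the top of the start button, a flat plunger 22 mm across in a ring 38 mm across, 21 mm above the deck, about 107 mm from the stop's axis; to be left alone
- start_button (a joint): how far the start button is in, in m: 0 out, 0.005 fully in
- padlock: brass padlock standing on the control deck, 24 x 50 mm, 84 mm high with its shackle; origin under its centre; stands at least 110 mm from the stop's axis; leave it alone
- oil_bottle: oil bottle standing on the counter beside the control deck, 42 mm across, 115 mm high; origin under its centre; leave it alone
- chip_brush: hand brush 200 mm long, lying on the counter beside the control deck, beyond the oil bottle; origin at its middle, its own x along it; leave it alone

How it is judged:
On the way, in this order (a step that is already met when the one before it is completed fails the run):
1. the mushroom head has been pushed in and stays latched with the hand off it (value of joint stop_plunger above 0.004 m and value of joint stop_head below 0.15 rad and contact force between each of the fingers, the arm and stop_unit below 0.05 N), for 0.2 s.
2. the head has been turned clockwise until the latch let go (value of joint stop_head above 0.3 rad and value of joint stop_plunger below 0.004 m), for 0.02 s.
At the end, for the whole second after the job is handed in: the mushroom head is fully out (within 1.5 mm) and turned back to rest (within 0.12 rad), the start button is out, and padlock, bottle and brush are within 20 mm of where they were (value of joint each of stop_plunger, start_button below 0.0015 m and value of joint stop_head below 0.12 rad and distance of each of padlock, oil_bottle, chip_brush from where it was at the start of the episode below 0.02 m); the robot touches nothing.
It fails at once if the start button was pressed (value of joint start_button above 0.0025 m).
It fails at once if the stop was worked with the arm or the gripper's body instead of the fingers (contact force between the arm and stop_unit above 2 N).
It fails at once if a bystander was picked up, shifted or tipped over (distance of any of padlock, oil_bottle, chip_brush from where it was at the start of the episode above 0.02 m or angle between any of padlock, oil_bottle, chip_brush's own z axis and vertical above 0.5 rad).
It also fails if it takes over 38 s, if anything falls off the work surface, if the arm or the gripper's body presses on something with over 40 N, if the wrist force passes 120 N, or if a joint passes its speed limit or range.

### The arm

A 6-joint arm with a two-finger parallel gripper is mounted at the origin on the work surface. World frame = base frame: x ahead of the robot, y to its left, z up, the work surface at z = 0. Lengths are in m, angles in rad, forces in N, time in s.
With the tool pointing down it reaches from about 0.35 to 0.975 m from the base axis. Payload 4.9 kg.
Tool frame: the origin (TCP) lies at the very end of the fingers, on their centre line; the grasp point (between the pads) lies 19 mm behind it (ctrl.grip_point_offset is the distance from the TCP to the grasp point, in m); z points along the fingers, y is the line along which they close (so a half turn about z gives the same grasp; the last joint's range is limited). The gripper opens to 85 mm and grips with 20 to 120 N. Pads are 22 mm wide; open, the fingers measure 114 mm over their backs; the gripper's body (76 mm by 85 mm) begins 54 mm behind the grasp point. The pads swing forward as they close: fully open they stand 13 mm farther back than shut.
Start: joints at [-1.363, 0.053, 1.613, -0, 1.476, -0.119], TCP at [0.201, -0.592, 0.231] pointing down, gripper open.
Joint ranges: [-3.01, 3.01], [-1.01, 2.22], [0.06, 2.58], [-1.02, 4.17], [0.09, 2.62], [-3.14, 3.14]. Speed limits (rad/s): [2.57, 2.57, 3.14, 3.14, 3.14, 3.14].

### API

Orientations are given as a rotation vector (axis times angle).
In Python, from station import ctrl gives the robot as it stands.
- The arm moves only by the tool send_rows, never from a script. Its argument "rows" is a list of rows, each a list of 3 entries, a list of its own where there are three numbers: the finger opening in cm, from 0 to 8.54, then the shift along the tool's x, y, z in cm, then the turn about the tool's z in degrees. A call has 1 to 10 rows; each row shifts and turns the commanded pose from where the row before left it, along the tool's axes as they then stand; what a row does not reach is not made up. A row lasts 1/8 s, in which the tool goes at most 62.5 mm and 10.7 degrees, less where a joint would pass 70% of its speed; a pose out of reach is approached as far as the arm can. A call with a gripper value outside its range is refused whole. The fingers move at their own pace and stop on an object; "newtons" is the grip in N (left out, the last holds). Time passes only in rows, so rows that do not move let the fingers close. It gives the time, the measured TCP pose, the force, the opening and the grip force at its end, in the units of the state.
- ctrl.get_obs(): the state, without advancing time (a new reading comes with each control period).
- ctrl.get_image(name): name is "side" or "top" or "wrist"; returns a dict with "frame" (480x640x3 uint8, red, green, blue), "range_z" (480x640 float32, m along the optical axis (not along the pixel's ray), 0 where there is no reading), "fx", "fy", "cx", "cy" (pixels), "cam_to_world" (4x4, takes a point from camera to world coordinates). Camera axes: x right, y down, z forward; pixel columns grow to the right and rows downward; lengths in m; the calibration is good to about 2 mm. A picture is of the moment at which its call begins.
- ctrl.finish_job(): hands the job in; it is judged then, once.
The state is a dict: "t": time; "q": joint angles; "dq": joint speeds; "effort": joint torques, N m; "tool_pos": TCP position; "tool_rot": TCP orientation; "contact_force": force on the tool from outside, world axes, zero at the start; "wrist_torque": the same for the moment, N m; "opening": finger opening in m; "grip_force": force on a finger pad.
Only numpy, scipy, OpenCV 4.12 (cv2) and the standard library are available. Lean on these libraries where they do the work, as an engineer would, in place of code of your own. Each camera call takes 0.05 s, during which the arm holds its last target. There are 200 camera calls.

## Working session

There is one attempt and no reset: what is moved stays moved. The work goes in short steps, Python scripts to look and compute and a tool call to move; the robot and the scene stay as the last step left them, time stands still between calls to the robot, and variables do not carry over. Pictures are saved under pics/ and viewed, at most 10 in all, crops included, and the job is handed in when it is done.

Besides the shell and the picture viewer there is one more tool, called after "Call:" as name(argument=value, ...) on one line, values as JSON. send_rows: Moves the arm, as the interface text tells. Its arguments: {"type":"object","properties":{"rows":{"type":"array","items":{"type":"array"}},"newtons":{"type":"number"}},"required":["rows"]}

```bash
mkdir -p pics; cat > h.py <<'E'
import numpy as np, cv2
from station import ctrl
def pts(im):
    z=im["range_z"]; v,u=np.mgrid[:480,:640]
    P=np.stack([(u-im["cx"])*z/im["fx"],(v-im["cy"])*z/im["fy"],z],-1)
    T=np.array(im["cam_to_world"]); W=P@T[:3,:3].T+T[:3,3]; W[z==0]=np.nan; return W
E
python3 - <<'E'
from h import *
o=ctrl.get_obs();print(o)
a=ctrl.get_image("top");b=ctrl.get_image("wrist")
np.savez("a.npz",f=a["frame"],W=pts(a))
cv2.imwrite("pics/top.png",a["frame"][:,:,::-1]);cv2.imwrite("pics/wrist.png",b["frame"][:,:,::-1])
print(a["cam_to_world"],b["cam_to_world"],a["fx"],b["fx"])
E
```

```text
{'t': 0.0, 'q': array([-1.36298305e+00,  5.33467862e-02,  1.61431769e+00,  4.29322509e-05,
        1.47599300e+00, -1.18995379e-01]), 'dq': array([ 0.00129644, -0.00062337,  0.00066157, -0.00048368,  0.0001859 ,
        0.00036566]), 'effort': array([ 4.33259320e-04, -3.93681586e+01, -3.70175278e+01, -4.36315338e-05,
        7.17568793e-03, -4.68522074e-06]), 'tool_pos': array([ 0.20052255, -0.59129421,  0.23005511]), 'tool_rot': array([-3.09770797e+00, -5.10726147e-01,  7.68765097e-05]), 'contact_force': array([-0.12496407,  0.02656377, -0.32038414]), 'wrist_torque': array([ 0.03004163, -0.04023267, -0.01961421]), 'grip_force': 0.0, 'opening': 0.08558117049387676}
[[-0.01128567 -0.99666299  0.08084254  0.54156938]
 [-0.99993241  0.01147456  0.00187235 -0.04951776]
 [-0.00279373 -0.08081594 -0.99672513  0.9640351 ]
 [ 0.          0.          0.          1.        ]] [[ 0.32104796 -0.90230835 -0.28769403  0.27421889]
 [-0.94706195 -0.30631506 -0.09614962 -0.56846144]
 [-0.00136841  0.30333271 -0.95288373  0.37158622]
 [ 0.          0.          0.          1.        ]] 602.2613235300299 416.07970891401783
```

View pics/top.png

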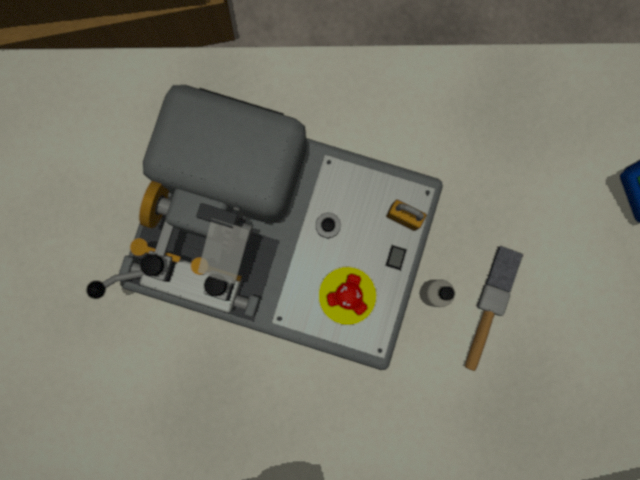

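The top view shows the yellow legend disc with the red head at (348,295). The start button is at (328,225), the padlock at (407,213), the bottle at (438,292) and the brush at (490,310).

```bash
python3 - <<'E'
from h import *
a=ctrl.get_image("top"); f=a["frame"].astype(int);W=pts(a)
T=np.array(a["cam_to_world"])
def ray(u,v,h):
    d=T[:3,:3]@np.array([(u-a["cx"])/a["fx"],(v-a["cy"])/a["fy"],1]);return T[:3,3]+d*(h-T[2,3])/d[2]
R,G,B=f[...,0],f[...,1],f[...,2]
roi=np.zeros(R.shape,bool);roi[250:340,305:390]=1
red=roi&(R>100)&(G<90); yr=roi&(R>100)&(B<100)
c,_=cv2.findContours(yr.astype(np.uint8),cv2.RETR_EXTERNAL,cv2.CHAIN_APPROX_NONE);c=max(c,key=cv2.contourArea)
e=cv2.fitEllipse(c);ax=ray(*e[0],.078);print("axis",e,ax)
hi=red&(W[...,2]>.095)
v,u=np.nonzero(hi);Q=np.array([ray(x,y,.116) for x,y in zip(u,v)])[:,:2]-ax[:2]
r=np.hypot(*Q.T);th=np.degrees(np.arctan2(Q[:,1],Q[:,0]));m=r>23
print(m.sum(),r.max(),np.nanmax(W[hi][:,2]),"mean",Q.mean(0))
m=r>.023
z=np.exp(3j*np.radians(th[m])).mean();print("lobe angle mod120",np.degrees(np.angle(z))/3,abs(z))
for k in range(-180,180,15):print(k,round(r[(th>=k)&(th<k+15)].max()*1e3),end="; ")
for n,p,h in [("start",(328,225),.096),("pad",(407,213),.13),("bot",(440,292),.115),("deckcornerL",(279,318),.075),("dcR",(380,351),.075)]:print(n,ray(*p,h),W[p[1],p[0]])
E
```

```text
axis ((347.0895080566406, 295.2808837890625), (57.33868408203125, 58.04372787475586), 162.3482208251953) [ 0.53558316 -0.10277593  0.078     ]
0 0.03136582346443075 0.12403305531660769 mean [0.0001782  0.00012159]
lobe angle mod120 -17.9887484145915 0.8131845144644727
-180 19; -165 30; -150 31; -135 31; -120 28; -105 19; -90 19; -75 19; -60 20; -45 30; -30 31; -15 31; 0 29; 15 20; 30 20; 45 20; 60 19; 75 31; 90 31; 105 31; 120 28; 135 19; 150 19; 165 19; start [ 0.63748372 -0.07569645  0.096     ] [ 0.63757389 -0.07572106  0.09518394]
pad [ 0.64927537 -0.18503999  0.13      ] [ 0.65045371 -0.18652265  0.12087534]
bot [ 0.53895238 -0.23106255  0.115     ] [ 0.53893233 -0.23245285  0.10849791]
deckcornerL [ 0.50350269 -0.00259169  0.075     ] [ 0.5034958  -0.00258319  0.07483896]
dcR [ 0.45402855 -0.14964212  0.075     ] [ 0.45417673 -0.14947264  0.07650493]
```

The stop axis is at about (0.536, -0.103), with lobes at -18°, 102° and 222°. I'll close the fingers and go most of the way.

Call:
send_rows(rows=[[0,[2,-1.5,0],0],[0,[4.5,-3.4,0],0],[0,[4.5,-3.4,0],0],[0,[4.5,-3.4,0],0],[0,[4.5,-3.4,0],0],[0,[4.5,-3.4,0],0],[0,[4.5,-3.4,0],0],[0,[4.5,-3.4,0],0],[0,[4,-3,0],0],[0,[2,-1.5,0],0]], newtons=60)

```text
t: 1.4
tool_pos: [0.4797, -0.1794, 0.2312]
tool_rot: [-3.098, -0.516, -0.0]
contact_force: [-0.6, -0.2, 0.9]
opening: 0.0001
grip_force: 0.0
```

```bash
python3 - <<'E'
from h import *
o=ctrl.get_obs();print(o["t"],o["tool_pos"],o["tool_rot"],o["contact_force"],o["opening"])
for n in("wrist","side"):
    b=ctrl.get_image(n);cv2.imwrite(f"pics/{n}1.png",b["frame"][:,:,::-1])
E
```

```text
1.4 [ 0.47968759 -0.1794009   0.23116872] [-3.09820912e+00 -5.16186349e-01 -4.20679668e-04] [-0.56082419 -0.21494547  0.88793775] 6.554890195095127e-05
```

View pics/wrist1.png

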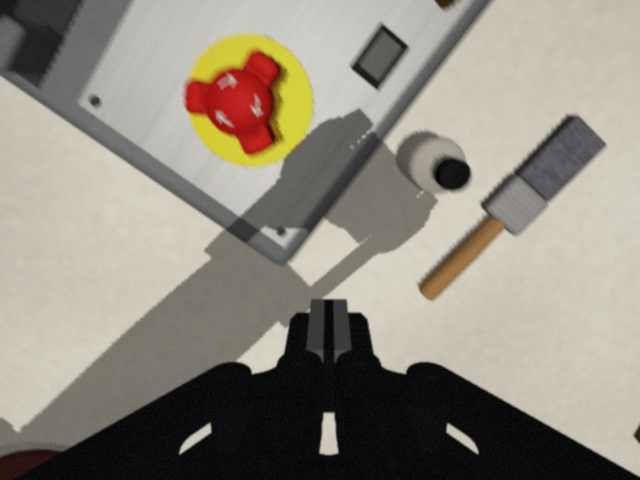

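View pics/side1.png

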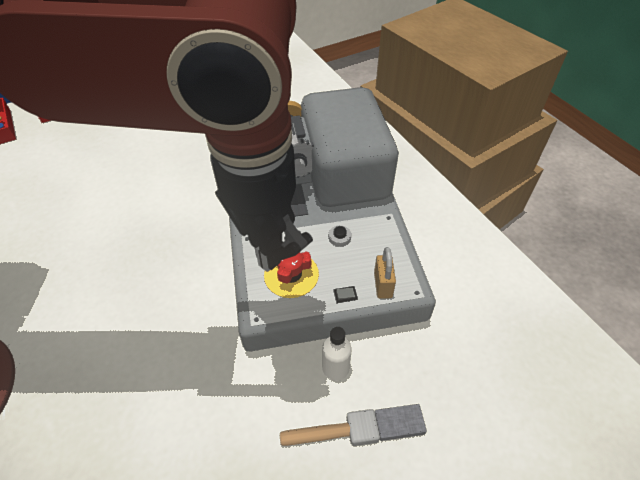

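The wrist view shows the closed tip at (328,300), the head at (240,100) and the bottle at (435,160). In the side view everything is clear around the head. I'll measure the fingertip profile and re-measure the axis from here.

```bash
python3 - <<'E'
from h import *
from scipy.spatial.transform import Rotation as Rn
o=ctrl.get_obs();b=ctrl.get_image("wrist");W=pts(b)
L=(W-o["tool_pos"])@Rn.from_rotvec(o["tool_rot"]).as_matrix()
P=L[270:,:][~np.isnan(L[270:,:,0])]
for z in range(-60,6,4):
    m=(abs(P[:,2]*1e3-z)<2)&(abs(P[:,1])<.05)&(abs(P[:,0])<.04)
    if m.any():print(z,"y",(P[m,1].min()*1e3).round(1),(P[m,1].max()*1e3).round(1),"x",(P[m,0].min()*1e3).round(1),(P[m,0].max()*1e3).round(1),m.sum())
f=b["frame"].astype(int);yr=(f[...,0]>100)&(f[...,2]<90)&(W[...,2]<.15);yr[200:]=0;yr[:,:170]=0;yr[:,330:]=0
c,_=cv2.findContours(yr.astype(np.uint8),cv2.RETR_EXTERNAL,cv2.CHAIN_APPROX_NONE);c=max(c,key=cv2.contourArea)
e=cv2.fitEllipse(c);T=b["cam_to_world"];d=T[:3,:3]@np.array([(e[0][0]-b["cx"])/b["fx"],(e[0][1]-b["cy"])/b["fy"],1]);print(e,T[:3,3]+d*(.078-T[2,3])/d[2])
E
```

```text
-60 y -42.5 45.6 x -10.8 14.8 3485
-56 y -38.9 42.2 x -10.5 12.5 6617
-52 y -35.2 39.1 x -12.7 13.7 3672
-48 y -32.5 36.0 x -12.6 13.7 2550
-44 y -29.7 32.6 x -12.8 13.8 1649
-40 y -19.7 23.0 x -8.0 13.2 563
-36 y -9.5 12.0 x -12.0 11.3 1022
-32 y -11.7 15.5 x 5.6 11.4 363
-28 y -11.9 15.5 x 5.1 11.1 559
-24 y -11.8 15.4 x 5.2 11.0 528
-20 y -11.7 15.4 x 5.2 11.2 504
-16 y -11.7 15.5 x 5.0 11.1 456
-12 y -11.7 15.5 x 5.3 11.0 409
-8 y -11.4 15.5 x 5.6 11.0 365
-4 y -9.6 12.9 x 5.5 10.8 150
((251.202392578125, 102.51964569091797), (122.98084259033203, 132.93568420410156), 150.22640991210938) [ 0.53942423 -0.10619477  0.078     ]
```

The closed tip measures 27 x 22 mm. I'll go above the axis and descend to just over the dome.

Call:
send_rows(rows=[[0,[2.6,-1.8,0],0],[0,[2.6,-1.8,0],0],[0,[2.6,-1.8,2],0],[0,[0,0,3],0],[0,[0,0,3],0],[0,[0,0,1.5],0],[0,[0,0,0.5],0],[0,[0,0,0],0],[0,[0,0,0],0]])

```text
t: 2.68
tool_pos: [0.5364, -0.1071, 0.1328]
tool_rot: [3.099, 0.511, 0.003]
contact_force: [-0.6, 0.0, -0.7]
opening: 0.0001
grip_force: 0.0
```

Call:
send_rows(rows=[[0,[0,-0.3,0.7],0],[0,[0,0,0.3],0],[0,[0,0,0.3],0],[0,[0,0,0.2],0],[0,[0,0,0.2],0],[0,[0,0,0],0]])

```text
t: 3.42
tool_pos: [0.535, -0.1037, 0.1163]
tool_rot: [-3.1, -0.511, -0.0]
contact_force: [-4.3, 2.2, 9.7]
opening: 0.0001
grip_force: 4.9
```

Call:
send_rows(rows=[[0,[0,0,0.15],0],[0,[0,0,0.15],0],[0,[0,0,0],0]])

```text
t: 3.8
tool_pos: [0.5353, -0.1038, 0.1143]
tool_rot: [3.099, 0.512, 0.001]
contact_force: [-7.7, 2.7, 14.9]
opening: -0.0006
grip_force: 7.3
```

Call:
send_rows(rows=[[0,[0,0,0.15],0],[0,[0,0,0],0],[0,[0,0,-1],0],[0,[0,0,-3],0],[0,[0,0,-3],0],[0,[0,0,0],0],[0,[0,0,0],0],[0,[0,0,0],0]])

```text
t: 4.8
tool_pos: [0.5336, -0.1035, 0.1778]
tool_rot: [-3.098, -0.511, 0.004]
contact_force: [-0.1, -0.7, -0.6]
opening: 0.0001
grip_force: 0.0
```

```bash
python3 - <<'E'
from h import *
o=ctrl.get_obs();print(o["t"],o["tool_pos"],o["tool_rot"],o["contact_force"])
for n in("top","wrist","side"):
    b=ctrl.get_image(n);W=pts(b);f=b["frame"].astype(int)
    red=(f[...,0]>100)&(f[...,1]<80)&(f[...,2]<80)&(abs(W[...,0]-.536)<.05)&(abs(W[...,1]+.103)<.05)&(W[...,2]<.14)
    z=W[red][:,2]
    print(n,red.sum(),np.percentile(z,[90,95,99]) if red.any() else 0)
    cv2.imwrite(f"pics/{n}2.png",b["frame"][:,:,::-1])
E
```

```text
4.8 [ 0.53363914 -0.10352337  0.17780964] [-3.09826775 -0.51087584  0.00444282] [-0.06634124 -0.66975099 -0.63845883]
top 0 0
wrist 5592 [0.11529391 0.11569286 0.11628467]
side 852 [0.11556713 0.11623487 0.11733106]
```

View pics/wrist2.png

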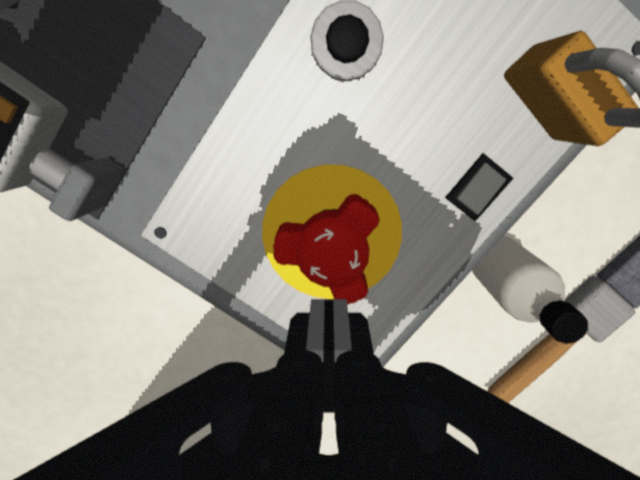

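The head stays latched: its top is at 0.1163 m and the lobes are unchanged, with the head at (335,240) in the wrist view. Next is the gap at -78°, on the bottle side.

Call:
send_rows(rows=[[0,[-0.1,1.8,0],3.5],[0,[-0.1,1.8,0],3.2],[0,[0,0,2.5],0],[0,[0,0,2],0],[0,[0,0,0.7],0],[0,[0,0,0],0],[0,[0,0,0],0]])

```text
t: 5.82
tool_pos: [0.5438, -0.139, 0.1287]
tool_rot: [3.124, 0.329, 0.002]
contact_force: [-0.1, 0.2, 0.5]
opening: -0.0
grip_force: 0.0
```

```bash
python3 - <<'E'
from h import *
from scipy.spatial.transform import Rotation as Rn
o=ctrl.get_obs();M=Rn.from_rotvec(o["tool_rot"]).as_matrix();print(o["tool_pos"],np.degrees(np.arctan2(M[1,:2],M[0,:2])))
d=np.r_[.5435,-.138,.098]-o["tool_pos"];print("tool delta cm",d@M*100)
b=ctrl.get_image("side");cv2.imwrite("pics/s3.png",cv2.resize(b["frame"][180:340,200:420,::-1],None,fx=3,fy=3))
E
```

```text
[ 0.54383055 -0.13901763  0.12874372] [ 12.02545791 -77.97460694]
tool delta cm [-0.01506186 -0.1091357   3.07426035]
```

View pics/s3.png

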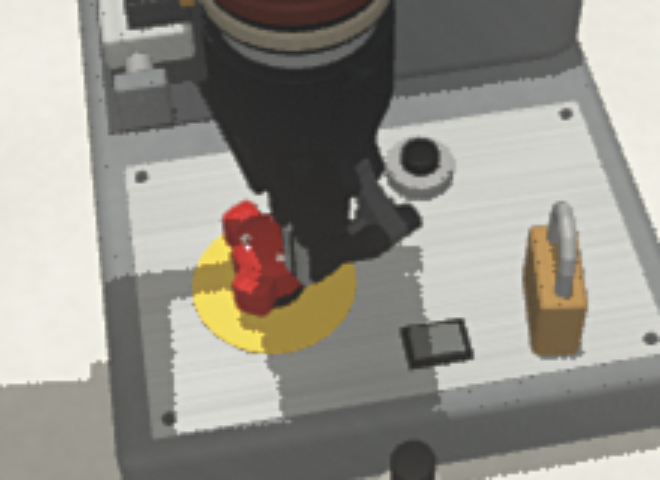

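The fingertip (280,260 in the crop) stands over the gap, just outside the hub. Descending.

Call:
send_rows(rows=[[0,[0,-0.05,1],0],[0,[0,0,0.8],0],[0,[0,0,0.7],0],[0,[0,0,0.5],0],[0,[0,0,0],0]])

```text
t: 6.5
tool_pos: [0.5428, -0.1382, 0.0971]
tool_rot: [-3.124, -0.329, 0.002]
contact_force: [-0.2, 0.6, 0.9]
opening: 0.0003
grip_force: 0.0
```

Call:
send_rows(rows=[[0,[-0.31,-0.014,0],5],[0,[-0.31,-0.014,0],5],[0,[-0.31,-0.014,0],5],[0,[0,0,0],0]])

```text
t: 7.0
tool_pos: [0.534, -0.1392, 0.0981]
tool_rot: [3.14, -0.08, 0.001]
contact_force: [-0.3, -0.0, -0.5]
opening: -0.0001
grip_force: 0.0
```

Call:
send_rows(rows=[[0,[-0.31,-0.014,0],5],[0,[-0.31,-0.014,0],5],[0,[-0.31,-0.014,0],5],[0,[-0.31,-0.014,0],5],[0,[0,0,0],0]])

```text
t: 7.62
tool_pos: [0.5236, -0.1372, 0.0987]
tool_rot: [3.078, -0.624, 0.008]
contact_force: [4.8, -2.0, -1.5]
opening: -0.0003
grip_force: 2.5
```

Call:
send_rows(rows=[[0,[-0.31,-0.014,0],5],[0,[-0.31,-0.014,0],5],[0,[-0.31,-0.014,0],5],[0,[-0.31,-0.014,0],5],[0,[0,0,0],0]])

```text
t: 8.25
tool_pos: [0.513, -0.1306, 0.0991]
tool_rot: [2.924, -1.148, 0.007]
contact_force: [3.3, -3.7, 0.5]
opening: -0.0001
grip_force: 2.5
```

```bash
python3 - <<'E'
from h import *
b=ctrl.get_image("side");W=pts(b);f=b["frame"].astype(int)
red=(f[...,0]>100)&(f[...,1]<80)&(f[...,2]<80)&(abs(W[...,0]-.536)<.05)&(abs(W[...,1]+.103)<.05)&(W[...,2]<.14)
print(red.sum(),np.percentile(W[red][:,2],[90,95,99]))
cv2.imwrite("pics/s4.png",cv2.resize(b["frame"][180:340,200:420,::-1],None,fx=3,fy=3))
E
```

```text
335 [0.12050448 0.12096489 0.12145952]
```

View pics/s4.png

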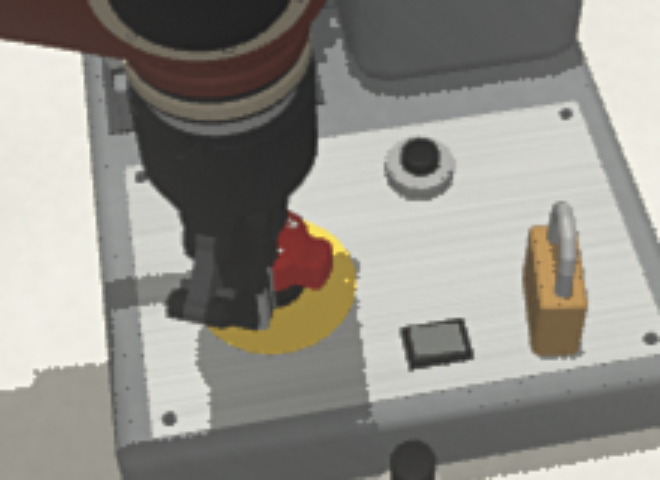

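The head is out (top at about 0.1215) and turned, so I'll draw the finger away upward.

Call:
send_rows(rows=[[0,[0,0,-1],0],[0,[0,0,-2],0],[0,[0,0,-4],0],[0,[0,4,-4],0],[0,[0,5,0],0],[0,[0,5,0],0],[0,[0,4,0],0],[0,[0,0,0],0],[0,[0,0,0],0]])

```text
t: 9.43
tool_pos: [0.3891, -0.2607, 0.2085]
tool_rot: [-2.923, 1.15, -0.001]
contact_force: [-0.4, 0.1, -0.0]
opening: -0.0
grip_force: 0.0
```

```bash
python3 - <<'E'
from h import *
print(ctrl.get_obs()["tool_pos"],ctrl.get_obs()["contact_force"])
for n in("side","top"):
    b=ctrl.get_image(n);W=pts(b);f=b["frame"].astype(int)
    red=(f[...,0]>100)&(f[...,1]<80)&(f[...,2]<80)&(abs(W[...,0]-.536)<.05)&(abs(W[...,1]+.103)<.05)&(W[...,2]<.14)
    print(n,red.sum(),np.percentile(W[red][:,2],[90,95,99]) if red.any() else 0)
    q=W[red&(W[...,2]>.095)][:,:2]-[.5356,-.1028]
    if len(q):
        m=np.hypot(*q.T)>.023; print(np.degrees(np.angle(np.exp(3j*np.arctan2(q[m,1],q[m,0])).mean()))/3)
cv2.imwrite("pics/t5.png",b["frame"][:,:,::-1])
E
```

```text
[ 0.38906581 -0.26069383  0.2085225 ] [-0.43697266  0.05035497 -0.0303159 ]
side 810 [0.12113348 0.12178307 0.12285334]
-17.61188405777514
top 912 [0.12118958 0.12192184 0.1232744 ]
-18.11595358981564
```

View pics/t5.png

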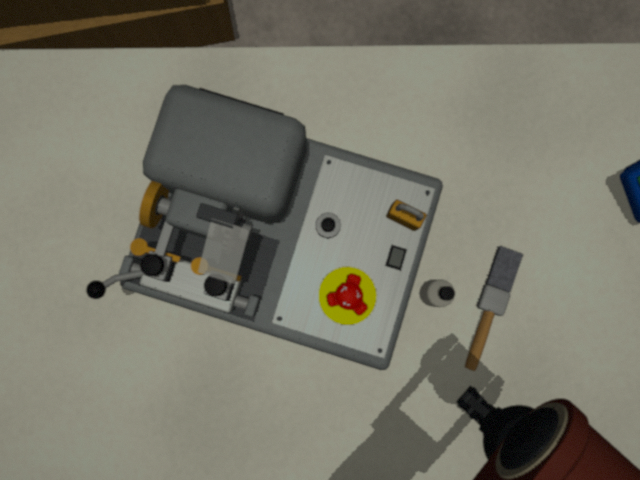

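The head at (348,295) is fully out and back at -18°. The padlock, bottle and brush are where they started, and the arm is clear.

```bash
python3 -c "from station import ctrl; print(ctrl.finish_job())"
```

```text
the job is handed in; nothing more can be done
None
```

The stop button check is done and handed in: the head latched when pushed, let go when turned clockwise, and is back fully out at rest; the start button was never touched and the padlock, bottle and brush had not moved in the last picture.

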